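# Slip the blue glaze sample into the packed row

## Task

Pick up the tall blue-glazed sample slab and press it down into the narrow gap between the white and the red block in the wooden rack, so that it nudges the row apart and stands upright on the rack's floor, square with the row. The white and red blocks must not topple and must end standing upright on the rack's floor on either side of it. Let go of the slab at the end.

Things in the scene. Friction and masses are not known exactly. Their poses are not given: they have to be found in the camera images.
- blue_slab: tall slab: 30 mm thick (y), 70 wide (x), 120 tall (z), about 0.4 kg, blue glaze above 35 mm of bare buff clay. Its lowest 22 mm taper to a flat foot 18 mm thick. Origin: centre of underside. Starts upright and free on the bench near two like slabs, green and ochre, not needed. Either way round is right.
- rack: fixed open wooden rack, 110 (x) by 170 mm (y, along the row), inside 90 by 150; floor 12 mm, side lips 24, end boards 60 mm above the bench. Origin: centre of underside. Holds four short blocks along y: white and red in the middle with a 20 mm gap between, a grey and a brown outside, 1 mm off; 8 mm free at each end, so the blocks can slide apart when pushed.
- white_block: white-glazed short block, one side of the gap (which side varies): 28 mm thick (y), 70 mm wide (x), 70 mm tall, about 0.27 kg, loose on the rack's floor; long top edges rounded with 8 mm radius, which guides the slab in. Origin: centre of its underside.
- red_block: red-glazed short block on the other side of the gap: same shape and mass as the white one. Origin: centre of its underside.
Not all that is in view belongs to the job. Leave any green or purple look-alike of the red_block alone.

How it is judged:
By the outcome, as a careful person would: the job done as asked, in the order asked, and still so for the second after the job is handed in, with the robot touching nothing.
It also fails if it takes over 38 s, if anything falls off the work surface, if the arm or the gripper's body presses on something with over 40 N, if the wrist force passes 120 N, or if a joint passes its speed limit or range.

## Robot

A 7-joint arm with a two-finger parallel gripper is mounted at the origin on the work surface. World frame = base frame: x ahead of the robot, y to its left, z up, the work surface at z = 0. Lengths are in m, angles in degrees, forces in N, time in s.
With the tool pointing down it reaches from about 0.425 to 0.875 m from the base axis. Payload 4.7 kg.
Tool frame: the origin (TCP) lies midway between the tips of the shut fingers; the grasp point (between the pads) lies 19 mm behind it (env.grip_depth is the distance from the TCP to the grasp point, in m); z points along the fingers, y is the line along which they close (so a half turn about z gives the same grasp; the last joint's range is limited). The gripper opens to 87 mm and grips with 3 to 60 N. Pads are 19 mm wide; open, the fingers measure 117 mm over their backs; the gripper's body (75 mm by 190 mm) begins 51 mm behind the grasp point.
Start: joints at [-72.302, 18.392, -4.016, 83.108, 1.295, 78.541, -3.26], TCP at [0.189, 0.622, 0.223] pointing down, gripper open.
Joint ranges: [-163.93, 163.93], [-17.29, 119.83], [-79.2, 71.16], [3.27, 140.29], [-89.18, 269.18], [5.43, 117.66], [-154.24, 154.24]. Speed limits (degrees/s): [147.25, 147.25, 180, 180, 180, 180, 180].

## Interface

Orientations are given as [roll, pitch, yaw] about the fixed x, y, z axes, in that order (R = Rz(yaw) Ry(pitch) Rx(roll)).
In Python, from cell import get_obs, optics, env, nets gives the robot as it stands.
- The arm moves only by the shell command python3 -m creep 'ROWS' [FORCE]. ROWS is JSON, a list of rows, each an object of numbers: "wx", "wy", "wz": the turn, a rotation vector about the tool's x, y, z in degrees; "tx", "ty", "tz": the shift along the tool's x, y, z in mm; "gripper": the opening, from -1 (shut) to 1 (fully open). A call has 1 to 5 rows; each row is the pose to reach, as a shift and turn from the pose commanded when the call began, along the tool's axes at that moment; what a row does not reach only later rows make up. A row lasts 1/12 s, in which the tool goes at most 41.7 mm and 7.16 degrees, less where a joint would pass 70% of its speed; a pose out of reach is approached as far as the arm can. A call with a gripper value outside its range is refused whole. The fingers move at their own pace and stop on an object; FORCE is the grip in N (left out, the last holds). Time passes only in rows, so rows that repeat a pose let the fingers close. It gives the time, the measured TCP pose, the force, the opening and the grip force at its end, in the units of the state.
- get_obs(): the state, without advancing time (a new reading comes with each control period).
- optics.read_camera(name): name is "side" or "top"; returns (picture, depth): 420x560x3 uint8, red, green, blue; 420x560 float32, m along the optical axis (not along the pixel's ray), 0 where there is no reading.
- optics.camera_info(name): a dict with "fovy" (degrees; the focal length in pixels is half the picture's height over the tangent of half this angle, whatever the lens; pixels are square), "cx", "cy" (the principal point, pixels), "k1" (the pictures are not rectified: a ray, as slopes to the right and down, at radius r is drawn at 1 + k1 r^2 times it, then the intrinsics apply), "R" (3x3) and "t" (3): a world point X has camera coordinates R X + t. Camera axes: x right, y down, z forward; pixel columns grow to the right and rows downward; lengths in m; the calibration is good to about 2 mm. A picture is of the moment at which its call begins. camera_info takes no time and is no camera call.
- env.sign_off(): hands the job in; it is judged then, once.
Trained networks look in the newest picture that a camera, given by its name, has taken for a name from the list of things; names that differ only in an ending like _2 or _b are one class to them, and where a whole thing is asked for, a point or a joint stands for the part that bears it (a point fixed in the world has none). Each returns a list of dicts, best first, with "confidence" (0 to 1); they miss things now and then, are a little off and sometimes report something else, mostly with a low value. They report only what shows in the picture. A call takes as long as a camera call. They do not tell look-alikes from the thing itself.
- nets.look_for(query, camera): "point" ([x, y, z] in m, in world coordinates, good to about 4 mm: the middle of the surface that is visible of it).
- nets.place_of(query, camera): "point" ([x, y, z] in m, in world coordinates, good to about 4 mm: a listed point, or the origin of a listed thing).
The state is a dict: "time_s": time; "qpos": joint angles; "joint_velocities": joint speeds; "effort": joint torques, N m; "tool_pos": TCP position; "tool_rot": TCP orientation; "force": force on the tool from outside, world axes, zero at the start; "wrist_torque": the same for the moment, N m; "grip_width": finger opening in m; "grasp_force": force on a finger pad.
Only numpy, scipy, OpenCV 4.12 (cv2) and the standard library are available. Lean on these libraries where they do the work, as an engineer would, in place of code of your own. Each camera call takes 0.05 s, during which the arm holds its last target. There are 200 camera calls.

## Working session

There is one attempt and no reset: what is moved stays moved. The work goes in short steps, Python scripts to look and compute and a shell command to move; the robot and the scene stay as the last step left them, time stands still between calls to the robot, and variables do not carry over. Pictures are saved under pics/ and viewed, at most 10 in all, crops included, and the job is handed in when it is done.

```bash
mkdir -p pics; python3 - <<'E'
from cell import get_obs, optics, env, nets
import cv2,numpy as np
o=get_obs();print(o['time_s'],o['tool_pos'],o['tool_rot'],o['grip_width'],env.grip_depth)
for c in("top","side"):
    p,d=optics.read_camera(c);cv2.imwrite(f"pics/{c}0.png",p[:,:,::-1]);np.save(f"{c}_d.npy",d);np.save(f"{c}_p.npy",p)
    i=optics.camera_info(c);print(c,i)
    for q in("blue_slab","rack","white_block","red_block"):
        print(q,[(np.round(r["point"],3),round(r["confidence"],2)) for r in nets.place_of(q,c)][:3])
E
```

```text
0.0 [0.18873002 0.62144137 0.22148089] [-1.79893317e+02  4.73516300e-03  1.63114063e+02] 0.08696330992905649 0.0187
top {'fovy': 55.6915646545673, 'cx': 282.03532929986164, 'cy': 211.78591018601597, 'k1': -0.10356616681472346, 'R': array([[-0.00970968, -0.99975592, -0.01984485],
       [-0.98220091,  0.01325832, -0.18736484],
       [ 0.18758222,  0.01767238, -0.98208991]]), 't': array([-0.0077632 ,  0.56930348,  0.97958352])}
blue_slab [(array([0.447, 0.08 , 0.   ]), 0.61)]
rack [(array([ 0.544, -0.2  ,  0.003]), 0.6)]
white_block []
red_block [(array([ 0.541, -0.228,  0.01 ]), 0.96), (array([ 0.563, -0.378,  0.002]), 0.92), (array([ 0.693, -0.306, -0.001]), 0.58)]
side {'fovy': 52.810811012990676, 'cx': 274.7118300085937, 'cy': 205.68047257889907, 'k1': 0.04252470875519866, 'R': array([[ 0.9935095 , -0.11304723,  0.01261775],
       [-0.07362802, -0.72366721, -0.68621038],
       [ 0.08670524,  0.68082751, -0.72729369]]), 't': array([-0.58120497,  0.05501109,  0.8746539 ])}
blue_slab [(array([ 0.448,  0.082, -0.001]), 0.76)]
rack []
white_block [(array([ 0.539, -0.183,  0.012]), 0.57)]
red_block [(array([ 0.567, -0.374,  0.002]), 0.94), (array([ 0.7  , -0.31 ,  0.001]), 0.9), (array([ 0.543, -0.227,  0.01 ]), 0.81)]
```

View pics/top0.png

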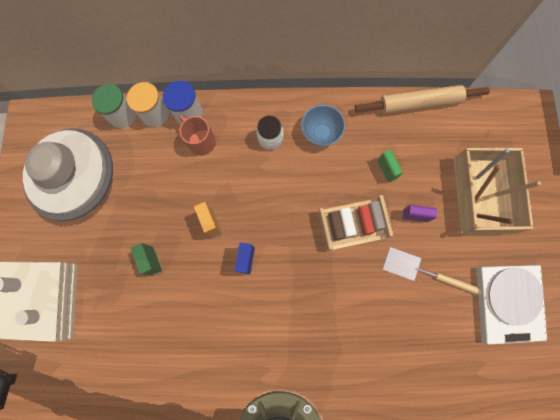

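View pics/side0.png

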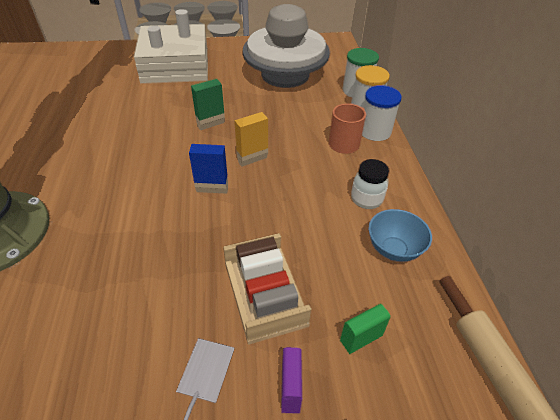

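The top view shows the blue slab at (244,258) and the rack at (356,222), its row running brown, white (348,222), red (367,219), grey. The purple and green look-alikes lie outside the rack. The side view agrees. Next I measure poses from depth.

```bash
cat > h.py <<'E'
import numpy as np,cv2
from cell import optics
def cloud(c,d):
    i=optics.camera_info(c);f=210/np.tan(np.radians(i['fovy']/2))
    v,u=np.mgrid[0:420,0:560].astype(np.float32)
    K=np.array([[f,0,i['cx']],[0,f,i['cy']],[0,0,1]])
    n=cv2.undistortPoints(np.stack([u.ravel(),v.ravel()],1)[:,None],K,np.array([i['k1'],0,0,0,0]))[:,0]
    C=np.c_[n,np.ones(len(n))]*d.reshape(-1,1)
    return ((C-i['t'])@i['R']).reshape(420,560,3)
def rect(P):
    (c,s,a)=cv2.minAreaRect((P[:,:2]*1000).astype(np.float32))
    if s[0]<s[1]: s=s[::-1];a+=90   # a: direction of long side
    return np.round(c,1),np.round(s,1),round((a+90)%180-90,1)
def masks(p):
    h=cv2.cvtColor(p,cv2.COLOR_RGB2HSV).astype(int);H,S,V=h[...,0],h[...,1],h[...,2]
    return dict(blue=(H>110)&(H<128)&(S>150),red=((H<6)|(H>174))&(S>190),white=(S<45)&(V>150),grey=(S<60)&(V>60)&(V<150))
E
python3 - <<'E'
from h import *
for c in("top","side"):
    d=np.load(c+"_d.npy");X=cloud(c,d);m=masks(np.load(c+"_p.npy"))
    ok=d>0
    b=ok&(abs(X[...,0]-.45)<.08)&(abs(X[...,1]-.08)<.08)
    r=ok&(abs(X[...,0]-.544)<.1)&(abs(X[...,1]+.2)<.11)
    t=b&(X[...,2]>.112)&(X[...,2]<.13);print(c,'slab top',t.sum(),rect(X[t]),np.median(X[t][:,2]))
    P=X[b&m['blue']];print(' blue all',rect(P),P[:,2].min().round(3),P[:,2].max().round(3))
    for k in('red','white','grey'):
        P=X[r&m[k]&(X[...,2]>.076)&(X[...,2]<.09)];print(k,len(P),rect(P) if len(P)>5 else'',np.median(P[:,2]))
    P=X[r&(X[...,2]>.018)&(X[...,2]<.09)];print('rack',rect(P))
E
```

```text
top slab top 408 (array([480.8,  98.1]), array([146. ,  66.8]), 32.1) 0.11903850984781787
 blue all (array([444.2,  78.7]), array([57.4, 21.2]), -10.3) 0.114 0.123
red 0  nan
white 447 (array([ 544.9, -216.2]), array([100.3,  69.5]), -78.6) 0.08066944255527411
grey 94 (array([ 546.3, -217.7]), array([104.5,  68.4]), -79.8) 0.07938084743775475
rack (array([ 541.3, -204.6]), array([172.5, 111.3]), -78.9)
side slab top 442 (array([481.1,  98.1]), array([144.2,  66.3]), 30.3) 0.11938754801424384
 blue all (array([449.6,  78.9]), array([70.5, 32.6]), -10.0) 0.034 0.123
red 372 (array([ 545.5, -230.2]), array([70. , 23.8]), 11.7) 0.08170692857843449
white 557 (array([ 547.1, -216.7]), array([101.3,  70.3]), -78.2) 0.08128560603993122
grey 576 (array([ 546.9, -218.2]), array([105.8,  69.7]), -77.8) 0.08142918317201811
rack (array([ 542.8, -204.6]), array([172.7, 110.5]), -78.9)
  return _methods._mean(a, axis=axis, dtype=dtype,
  ret = ret.dtype.type(ret / rcount)
```

```bash
cat > g.py <<'E'
import sys,numpy as np
from cell import get_obs
from scipy.spatial.transform import Rotation as Ro
def go(x,y,z,yaw,o=None):
    o=o or get_obs();R=Ro.from_euler('xyz',o['tool_rot'],degrees=True)
    s=R.inv().apply(np.array([x,y,z])*1e3-o['tool_pos']*1e3);w=(R.inv()*Ro.from_euler('xyz',[180,0,yaw],degrees=True)).as_rotvec(degrees=True)
    print('t',s.round(1),'w',w.round(2),'| time',round(o['time_s'],2),'pos',o['tool_pos'].round(4),'rot',o['tool_rot'].round(2),'F',o['force'].round(1),'w',round(o['grip_width'],4),'gf',round(o['grasp_force'],1),'q',o['qpos'].round(0))
if __name__=='__main__': go(*map(float,sys.argv[1:5]))
E
python3 g.py .448 .0795 .2 169.8
```

```text
t [-405.6 -443.8   22.5] w [ 0.    0.   -6.69] | time 0.5 pos [0.1889 0.622  0.2226] rot [180.     0.   163.11] F [-0.8  0.3 -0.1] w 0.087 gf 0.0 q [-72.  18.  -4.  83.   1.  79.  -3.]
```

```bash
python3 -m creep '[{"tx":-406,"ty":-444,"tz":20,"wz":-6.7,"gripper":1},{"tx":-406,"ty":-444,"tz":20,"wz":-6.7,"gripper":1},{"tx":-406,"ty":-444,"tz":20,"wz":-6.7,"gripper":1},{"tx":-406,"ty":-444,"tz":20,"wz":-6.7,"gripper":1},{"tx":-406,"ty":-444,"tz":20,"wz":-6.7,"gripper":1}]'; python3 g.py .448 .0795 .2 169.8
```

```text
t [-405.6 -443.8   22.5] w [ 0.    0.   -6.69] | time 0.5 pos [0.1889 0.622  0.2226] rot [180.     0.   163.11] F [-0.8  0.3 -0.1] w 0.087 gf 0.0 q [-72.  18.  -4.  83.   1.  79.  -3.]validation failed for argument at $[0]...
```

```bash
python3 -m creep '[{"wx":0,"wy":0,"wz":-6.7,"tx":-406,"ty":-444,"tz":20,"gripper":1},{"wx":0,"wy":0,"wz":-6.7,"tx":-406,"ty":-444,"tz":20,"gripper":1},{"wx":0,"wy":0,"wz":-6.7,"tx":-406,"ty":-444,"tz":20,"gripper":1},{"wx":0,"wy":0,"wz":-6.7,"tx":-406,"ty":-444,"tz":20,"gripper":1},{"wx":0,"wy":0,"wz":-6.7,"tx":-406,"ty":-444,"tz":20,"gripper":1}]'; python3 g.py .448 .0795 .2 169.8
```

```text
time_s: 0.92
tool_pos: [0.2793, 0.4323, 0.2157]
tool_rot: [180.0, 0.0, 169.8]
force: [1.7, 0.5, -0.2]
grip_width: 0.087
grasp_force: 0.0
t [-228.4 -317.4   15.5] w [0.03 0.01 0.02] | time 0.92 pos [0.2793 0.4323 0.2157] rot [1.7997e+02 1.0000e-02 1.6982e+02] F [ 1.7  0.5 -0.2] w 0.087 gf 0.0 q [-61.   2.   1. 103.  -0.  75.  20.]
```

```bash
python3 -m creep '[{"wx":0,"wy":0,"wz":0,"tx":-228,"ty":-317,"tz":15,"gripper":1},{"wx":0,"wy":0,"wz":0,"tx":-228,"ty":-317,"tz":15,"gripper":1},{"wx":0,"wy":0,"wz":0,"tx":-228,"ty":-317,"tz":15,"gripper":1},{"wx":0,"wy":0,"wz":0,"tx":-228,"ty":-317,"tz":15,"gripper":1},{"wx":0,"wy":0,"wz":0,"tx":-228,"ty":-317,"tz":15,"gripper":1}]'; python3 g.py .448 .0795 .2 169.8
```

```text
time_s: 1.33
tool_pos: [0.369, 0.2444, 0.208]
tool_rot: [179.9, 0.0, 169.8]
force: [1.0, -0.1, -0.9]
grip_width: 0.0874
grasp_force: 0.0
t [-106.9 -148.3    7.8] w [0.07 0.03 0.02] | time 1.33 pos [0.369  0.2444 0.208 ] rot [1.7993e+02 3.0000e-02 1.6982e+02] F [ 1.  -0.1 -0.9] w 0.0874 gf 0.0 q [-50.  -7.  12. 112.   1.  74.  41.]
```

```bash
python3 -m creep '[{"wx":0,"wy":0,"wz":0,"tx":-107,"ty":-148,"tz":8,"gripper":1},{"wx":0,"wy":0,"wz":0,"tx":-107,"ty":-148,"tz":8,"gripper":1},{"wx":0,"wy":0,"wz":0,"tx":-107,"ty":-148,"tz":8,"gripper":1},{"wx":0,"wy":0,"wz":0,"tx":-107,"ty":-148,"tz":8,"gripper":1},{"wx":0,"wy":0,"wz":0,"tx":-107,"ty":-148,"tz":8,"gripper":1}]'; python3 -m creep '[{"wx":0,"wy":0,"wz":0,"tx":0,"ty":0,"tz":0,"gripper":1},{"wx":0,"wy":0,"wz":0,"tx":0,"ty":0,"tz":0,"gripper":1}]' ; python3 g.py .448 .0795 .2 169.8
python3 - <<'E'
from h import *
for c in("top","side"):
    p,d=optics.read_camera(c);cv2.imwrite(f"pics/{c}1.png",p[:,:,::-1])
    X=cloud(c,d);m=masks(p);b=(d>0)&(abs(X[...,0]-.45)<.07)&(abs(X[...,1]-.08)<.06)&m['blue']&(X[...,2]<.13)
    if b.sum()>5: print(c,b.sum(),rect(X[b]))
E
```

```text
time_s: 1.75
tool_pos: [0.4494, 0.0754, 0.2001]
tool_rot: [-180.0, 0.1, 169.4]
force: [0.3, -0.3, 0.2]
grip_width: 0.0869
grasp_force: 0.0
time_s: 1.92
tool_pos: [0.4477, 0.0811, 0.1998]
tool_rot: [179.9, -0.0, 169.7]
force: [-0.1, 0.7, 0.2]
grip_width: 0.0872
grasp_force: 0.0
t [-0.6 -1.6 -0.2] w [ 0.05 -0.01 -0.14] | time 1.92 pos [0.4477 0.0811 0.1998] rot [ 1.7995e+02 -1.0000e-02  1.6966e+02] F [-0.1  0.7  0.2] w 0.0872 gf 0.0 q [-40.  -6.  25. 112.   3.  73.  64.]
side 1299 (array([449.7,  79.5]), array([70.5, 34.1]), -8.6)
```

View pics/side1.png

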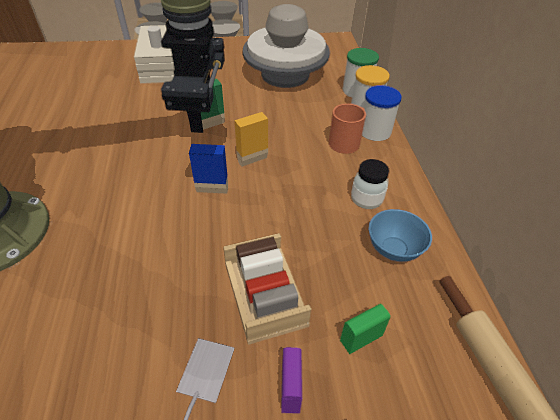

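The side view shows the gripper hovering directly over the blue slab, with the near fingertip at (195,130), and the rack undisturbed. I descend and grip.

```bash
python3 -m creep '[{"wx":0,"wy":0,"wz":0,"tx":-1,"ty":-1,"tz":35,"gripper":1},{"wx":0,"wy":0,"wz":0,"tx":-1,"ty":-1,"tz":70,"gripper":1},{"wx":0,"wy":0,"wz":0,"tx":-1,"ty":-1,"tz":105,"gripper":1},{"wx":0,"wy":0,"wz":0,"tx":-1,"ty":-1,"tz":121,"gripper":1},{"wx":0,"wy":0,"wz":0,"tx":-1,"ty":-1,"tz":121,"gripper":1}]'; python3 -m creep '[{"wx":0,"wy":0,"wz":0,"tx":0,"ty":0,"tz":0,"gripper":-1},{"wx":0,"wy":0,"wz":0,"tx":0,"ty":0,"tz":0,"gripper":-1},{"wx":0,"wy":0,"wz":0,"tx":0,"ty":0,"tz":0,"gripper":-1},{"wx":0,"wy":0,"wz":0,"tx":0,"ty":0,"tz":0,"gripper":-1},{"wx":0,"wy":0,"wz":0,"tx":0,"ty":0,"tz":0,"gripper":-1}]' 45 ;python3 -m creep '[{"wx":0,"wy":0,"wz":0,"tx":0,"ty":0,"tz":0,"gripper":-1},{"wx":0,"wy":0,"wz":0,"tx":0,"ty":0,"tz":0,"gripper":-1},{"wx":0,"wy":0,"wz":0,"tx":0,"ty":0,"tz":0,"gripper":-1},{"wx":0,"wy":0,"wz":0,"tx":0,"ty":0,"tz":0,"gripper":-1},{"wx":0,"wy":0,"wz":0,"tx":0,"ty":0,"tz":0,"gripper":-1}]' 45
```

```text
time_s: 2.43
tool_pos: [0.4445, 0.0813, 0.0749]
tool_rot: [-179.8, -0.4, 170.0]
force: [-0.4, 0.8, 0.2]
grip_width: 0.0873
grasp_force: 0.0
time_s: 2.85
tool_pos: [0.4492, 0.081, 0.0798]
tool_rot: [179.9, 0.1, 169.8]
force: [0.6, -0.4, 0.7]
grip_width: 0.0617
grasp_force: 0.0
time_s: 3.27
tool_pos: [0.4484, 0.0805, 0.0786]
tool_rot: [180.0, 0.0, 169.8]
force: [1.2, 0.3, 0.7]
grip_width: 0.0294
grasp_force: 44.9
```

```bash
python3 -m creep '[{"wx":0,"wy":0,"wz":0,"tx":0,"ty":0,"tz":-10,"gripper":-1},{"wx":0,"wy":0,"wz":0,"tx":0,"ty":0,"tz":-40,"gripper":-1},{"wx":0,"wy":0,"wz":0,"tx":0,"ty":0,"tz":-75,"gripper":-1},{"wx":0,"wy":0,"wz":0,"tx":0,"ty":0,"tz":-105,"gripper":-1},{"wx":0,"wy":0,"wz":0,"tx":0,"ty":0,"tz":-125,"gripper":-1}]'; python3 -m creep '[{"wx":0,"wy":0,"wz":0,"tx":0,"ty":0,"tz":0,"gripper":-1}]';python3 g.py .542 -.2047 .21 191.1
```

```text
time_s: 3.68
tool_pos: [0.449, 0.0804, 0.2068]
tool_rot: [179.9, 0.1, 169.8]
force: [0.3, 1.1, -4.1]
grip_width: 0.03
grasp_force: 44.9
time_s: 3.77
tool_pos: [0.4508, 0.081, 0.2083]
tool_rot: [179.7, 0.4, 169.8]
force: [0.9, 0.6, -4.3]
grip_width: 0.0299
grasp_force: 44.9
t [-140.4 -265.1   -2. ] w [  0.18   0.42 -21.3 ] | time 3.77 pos [0.4508 0.081  0.2083] rot [179.75   0.38 169.8 ] F [ 0.9  0.6 -4.3] w 0.0299 gf 44.9 q [-41.  -6.  25. 111.   3.  74.  64.]
```

```bash
python3 -m creep '[{"wx":0,"wy":0,"wz":-4,"tx":-17,"ty":-33,"tz":-2,"gripper":-1},{"wx":0,"wy":0,"wz":-8,"tx":-34,"ty":-66,"tz":-2,"gripper":-1},{"wx":0,"wy":0,"wz":-12,"tx":-51,"ty":-99,"tz":-2,"gripper":-1},{"wx":0,"wy":0,"wz":-16,"tx":-68,"ty":-132,"tz":-2,"gripper":-1},{"wx":0,"wy":0,"wz":-20,"tx":-85,"ty":-160,"tz":-2,"gripper":-1}]'; python3 g.py .542 -.2047 .21 191.1
```

```text
time_s: 4.18
tool_pos: [0.5024, -0.0947, 0.2042]
tool_rot: [180.0, -0.1, -170.1]
force: [1.9, 0.2, -4.8]
grip_width: 0.0297
grasp_force: 44.9
t [ -20.  -115.1   -5.8] w [ 0.   -0.14 -1.17] | time 4.18 pos [ 0.5024 -0.0947  0.2042] rot [ 1.8000e+02 -1.4000e-01 -1.7007e+02] F [ 1.9  0.2 -4.8] w 0.0297 gf 44.9 q [-31.   2.  40. 105.  -1.  74. 109.]
```

```bash
python3 -m creep '[{"wx":0,"wy":0,"wz":-1.2,"tx":-6,"ty":-33,"tz":-4,"gripper":-1},{"wx":0,"wy":0,"wz":-1.2,"tx":-12,"ty":-66,"tz":-4,"gripper":-1},{"wx":0,"wy":0,"wz":-1.2,"tx":-17,"ty":-95,"tz":-4,"gripper":-1},{"wx":0,"wy":0,"wz":-1.2,"tx":-20,"ty":-115,"tz":-4,"gripper":-1},{"wx":0,"wy":0,"wz":-1.2,"tx":-20,"ty":-115,"tz":-4,"gripper":-1}]';  python3 -m creep '[{"wx":0,"wy":0,"wz":0,"tx":0,"ty":0,"tz":0,"gripper":-1},{"wx":0,"wy":0,"wz":0,"tx":0,"ty":0,"tz":0,"gripper":-1},{"wx":0,"wy":0,"wz":0,"tx":0,"ty":0,"tz":0,"gripper":-1}]';python3 g.py .542 -.2047 .21 191.1
python3 - <<'E'
from h import *
for c in("top","side"):
    p,d=optics.read_camera(c);cv2.imwrite(f"pics/{c}2.png",cv2.resize(p[130:340,150:430,::-1],None,fx=2.5,fy=2.5))
    X=cloud(c,d);m=masks(p);z=X[...,2];r=(d>0)&(abs(X[...,0]-.542)<.09)&(abs(X[...,1]+.205)<.1)
    for n,b in(('slab blue',r&m['blue']&(z>.13)),('red',r&m['red']&(z>.06)&(z<.09)),('rack',r&(z>.018)&(z<.09))):
        if b.sum()>5: P=X[b];print(c,n,len(P),rect(P),P[:,2].min().round(3))
E
```

```text
time_s: 4.6
tool_pos: [0.5417, -0.2077, 0.2079]
tool_rot: [-179.8, -0.2, -169.4]
force: [-0.9, -0.5, -3.9]
grip_width: 0.0298
grasp_force: 44.9
time_s: 4.85
tool_pos: [0.5426, -0.2001, 0.2087]
tool_rot: [179.9, -0.1, -168.9]
force: [-0.2, 0.4, -4.0]
grip_width: 0.0299
grasp_force: 44.9
t [ 1.5 -4.4 -1.3] w [ 0.1  -0.07  0.02] | time 4.85 pos [ 0.5426 -0.2001  0.2087] rot [ 1.7990e+02 -7.0000e-02 -1.6888e+02] F [-0.2  0.4 -4. ] w 0.0299 gf 44.9 q [-22.  12.  45.  96.  -9.  75. 127.]
top rack 717 (array([ 532.5, -161.2]), array([110.6,  84.6]), 10.4) 0.018
side slab blue 821 (array([ 544.2, -207.4]), array([173.5,  73.9]), -78.3) 0.164
side red 354 (array([ 544.7, -230.4]), array([68.8, 24.3]), 11.8) 0.06
side rack 4839 (array([ 542.6, -203.8]), array([173.4, 110.4]), -78.9) 0.018
```

View pics/side2.png

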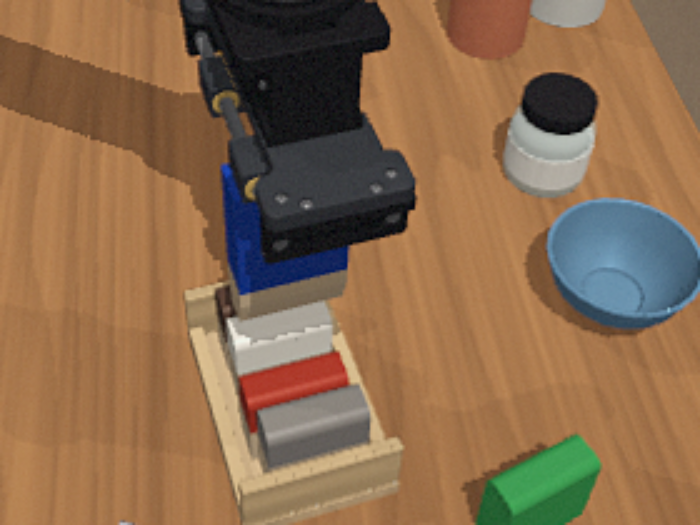

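The crop shows the slab held upright behind the gap line, its foot at about (290,290), above the rack. I compare slab and gap along and across the row in the same camera.

```bash
cat > m.py <<'E'
from h import *
from cell import get_obs
import sys
e=np.array([np.cos(np.radians(-78.9)),np.sin(np.radians(-78.9))]);l=np.array([-e[1],e[0]]);c0=np.array([.542,-.2047])
def st(n,P):
    Q=P[:,:2]-c0
    print(n,len(P),'row',(np.percentile(Q@e,[3,50,97])*1e3).round(1),'lat',(np.percentile(Q@l,[2,50,98])*1e3).round(1),'z',(np.percentile(P[:,2],[2,98])*1e3).round(0))
def run(c,p,d):
    X=cloud(c,d);m=masks(p);z=X[...,2];Q=X[...,:2]-c0;s=Q@e;t=Q@l
    r=(d>0)&(abs(s)<.09)&(abs(t)<.06)
    print(c)
    for k in('white','red','grey'):
        w=r&m[k]&(z>.0795)&(z<.09)&({'white':(s<.01)&(s>-.05),'red':s>-.05,'grey':s>.035}[k])
        if w.sum()>5: st(k,X[w])
    w=r&m['blue']&(z>.09)
    if w.sum()>5:st('blue',X[w])
    w=r&(z>.1)&(z<.2)&(abs(t)<.045)&(abs(s)<.025)
    if w.sum()>5: st('held',X[w])
if __name__=='__main__':
    if len(sys.argv)>1:
        for c in('top','side'): run(c,np.load(c+'_p.npy'),np.load(c+'_d.npy'))
    for c in('side',):
        run(c,*optics.read_camera(c))
    q=get_obs()['tool_pos'];print('tcp row,lat',((q[:2]-c0)@e*1e3).round(1),((q[:2]-c0)@l*1e3).round(1),q[2])
E
python3 m.py 1
```

```text
top
white 190 row [-35.8 -24.6 -13.8] lat [-33.1   0.6  31.9] z [80. 84.]
grey 44 row [40.1 44.8 64.6] lat [-33.1  -5.6  34. ] z [80. 83.]
side
white 412 row [-34.1 -23.  -13.1] lat [-31.3   1.1  35.7] z [80. 84.]
red 311 row [14.5 23.1 32.7] lat [-35.7  -1.7  31.2] z [80. 84.]
grey 461 row [42.7 52.6 63.8] lat [-30.7   2.8  36.5] z [80. 84.]
side
white 346 row [-30.2 -20.7 -12.5] lat [-31.8   1.1  34.9] z [80. 84.]
red 246 row [14.9 22.7 31.6] lat [-35.5  -1.3  31.7] z [80. 84.]
grey 411 row [42.3 51.6 63.8] lat [-30.5   3.8  36.2] z [80. 84.]
blue 832 row [-12.1  10.9  76.9] lat [-32.9 -21.6  36. ] z [167. 344.]
held 1002 row [-9.9 10.4 12. ] lat [-32.4  -4.3  36.2] z [133. 197.]
tcp row,lat -3.8 1.8 0.209517865032539
```

```bash
python3 -m creep '[{"wx":0,"wy":0,"wz":0,"tx":1.6,"ty":-4,"tz":10,"gripper":-1},{"wx":0,"wy":0,"wz":0,"tx":1.6,"ty":-4,"tz":24,"gripper":-1},{"wx":0,"wy":0,"wz":0,"tx":1.6,"ty":-4,"tz":36,"gripper":-1},{"wx":0,"wy":0,"wz":0,"tx":1.6,"ty":-4,"tz":42,"gripper":-1},{"wx":0,"wy":0,"wz":0,"tx":1.6,"ty":-4,"tz":42,"gripper":-1}]' 60;  python3 -m creep '[{"wx":0,"wy":0,"wz":0,"tx":0,"ty":0,"tz":0,"gripper":-1},{"wx":0,"wy":0,"wz":0,"tx":0,"ty":0,"tz":0,"gripper":-1},{"wx":0,"wy":0,"wz":0,"tx":0,"ty":0,"tz":0,"gripper":-1},{"wx":0,"wy":0,"wz":0,"tx":0,"ty":0,"tz":0,"gripper":-1}]'; python3 m.py;python3 g.py .542 -.2047 .0906 191.1
```

```text
time_s: 5.42
tool_pos: [0.5409, -0.2054, 0.1654]
tool_rot: [179.9, -0.2, -169.0]
force: [0.3, 0.3, -4.0]
grip_width: 0.0297
grasp_force: 59.9
time_s: 5.75
tool_pos: [0.5427, -0.2063, 0.1683]
tool_rot: [-180.0, 0.1, -169.0]
force: [-0.1, 0.2, -3.1]
grip_width: 0.03
grasp_force: 59.9
side
white 10 row [-33.9 -28.8 -17.6] lat [-32.8 -32.  -30.3] z [80. 83.]
red 260 row [14.2 22.  31. ] lat [-35.7  -1.7  31.3] z [80. 84.]
grey 406 row [42.3 51.6 61. ] lat [-30.6   3.2  36.2] z [80. 84.]
blue 581 row [-7.7 16.6 87.8] lat [-35.9 -27.   34.4] z [126. 331.]
held 855 row [-7.9 16.4 17.9] lat [-33.8 -21.4  34.3] z [102. 196.]
tcp row,lat 1.7 0.3 0.1682133416444716
t [ 0.4  1.7 77.6] w [-0.02  0.06 -0.09] | time 5.8 pos [ 0.5426 -0.2063  0.1682] rot [-1.7998e+02  6.0000e-02 -1.6899e+02] F [ 0.5  0.4 -4.9] w 0.0292 gf 59.9 q [-20.  15.  45.  99. -11.  71. 128.]
```

```bash
python3 -m creep '[{"wx":0,"wy":0,"wz":0,"tx":0,"ty":1.5,"tz":4,"gripper":-1},{"wx":0,"wy":0,"wz":0,"tx":0,"ty":1.5,"tz":8,"gripper":-1},{"wx":0,"wy":0,"wz":0,"tx":0,"ty":1.5,"tz":12,"gripper":-1},{"wx":0,"wy":0,"wz":0,"tx":0,"ty":1.5,"tz":16,"gripper":-1},{"wx":0,"wy":0,"wz":0,"tx":0,"ty":1.5,"tz":20,"gripper":-1}]';python3 -m creep '[{"wx":0,"wy":0,"wz":0,"tx":0,"ty":0,"tz":3,"gripper":-1},{"wx":0,"wy":0,"wz":0,"tx":0,"ty":0,"tz":6,"gripper":-1},{"wx":0,"wy":0,"wz":0,"tx":0,"ty":0,"tz":9,"gripper":-1},{"wx":0,"wy":0,"wz":0,"tx":0,"ty":0,"tz":12,"gripper":-1}]'; python3 m.py;python3 g.py .542 -.2047 .0906 191.1
```

```text
time_s: 6.22
tool_pos: [0.5418, -0.2043, 0.147]
tool_rot: [180.0, -0.0, -169.0]
force: [-0.1, 1.9, -2.0]
grip_width: 0.0297
grasp_force: 59.9
time_s: 6.55
tool_pos: [0.5422, -0.2051, 0.1357]
tool_rot: [-180.0, 0.0, -169.0]
force: [0.6, -0.6, -2.5]
grip_width: 0.0295
grasp_force: 59.9
side
white 7 row [-38.3 -35.1 -28.9] lat [-32.8 -32.1 -30.8] z [80. 84.]
red 263 row [20.7 28.5 37.1] lat [-35.8  -2.7  31.5] z [80. 85.]
grey 395 row [47.3 56.7 69.4] lat [-30.7   4.5  36.7] z [80. 85.]
blue 425 row [-8.2 15.3 60.1] lat [-36.  -28.6  32.9] z [ 93. 300.]
held 364 row [-12.7  14.9  16.6] lat [-34.1 -31.4 -20.5] z [101. 177.]
tcp row,lat 0.2 -0.2 0.13498750786786481
t [-0.2  0.2 44.4] w [-0.02 -0.01 -0.1 ] | time 6.6 pos [ 0.5418 -0.2049  0.135 ] rot [-1.7998e+02 -1.0000e-02 -1.6900e+02] F [ 0.3  0.2 -3.5] w 0.0295 gf 59.9 q [-20.  16.  45. 101. -12.  67. 129.]
```

```bash
python3 -m creep '[{"wx":0,"wy":0,"wz":0,"tx":0,"ty":0,"tz":3,"gripper":-1},{"wx":0,"wy":0,"wz":0,"tx":0,"ty":0,"tz":6,"gripper":-1},{"wx":0,"wy":0,"wz":0,"tx":0,"ty":0,"tz":9,"gripper":-1},{"wx":0,"wy":0,"wz":0,"tx":0,"ty":0,"tz":12,"gripper":-1},{"wx":0,"wy":0,"wz":0,"tx":0,"ty":0,"tz":15,"gripper":-1}]';python3 -m creep '[{"wx":0,"wy":0,"wz":0,"tx":0,"ty":0,"tz":3,"gripper":-1},{"wx":0,"wy":0,"wz":0,"tx":0,"ty":0,"tz":6,"gripper":-1},{"wx":0,"wy":0,"wz":0,"tx":0,"ty":0,"tz":9,"gripper":-1},{"wx":0,"wy":0,"wz":0,"tx":0,"ty":0,"tz":12,"gripper":-1},{"wx":0,"wy":0,"wz":0,"tx":0,"ty":0,"tz":15,"gripper":-1}]'; python3 m.py;python3 g.py .542 -.2047 .0906 191.1
```

```text
time_s: 7.02
tool_pos: [0.5419, -0.2046, 0.1202]
tool_rot: [180.0, -0.0, -169.0]
force: [0.5, 0.0, -2.4]
grip_width: 0.0294
grasp_force: 59.9
time_s: 7.43
tool_pos: [0.542, -0.2046, 0.1055]
tool_rot: [180.0, 0.0, -169.0]
force: [0.2, -0.5, -2.0]
grip_width: 0.0299
grasp_force: 59.9
side
white 8 row [-39.  -36.9 -30.4] lat [-32.6 -31.9 -30.2] z [80. 83.]
red 241 row [26.4 36.2 42.6] lat [-35.7  -6.   31.4] z [80. 86.]
grey 334 row [51.7 60.4 73.6] lat [-31.    2.1  36.5] z [80. 86.]
blue 260 row [-13.7  14.8  81.8] lat [-36.5 -31.8  31.3] z [ 92. 270.]
held 406 row [-22.6   4.4  23.1] lat [-36.4 -30.6  28.6] z [102. 200.]
tcp row,lat -0.2 -0.2 0.10482439303530915
t [-0.2 -0.2 14.2] w [ 0.01 -0.02 -0.08] | time 7.48 pos [ 0.5418 -0.2045  0.1048] rot [ 1.7999e+02 -2.0000e-02 -1.6898e+02] F [ 0.6 -0.2 -3. ] w 0.03 gf 59.9 q [-19.  18.  44. 103. -14.  64. 131.]
```

```bash
python3 - <<'E'
from h import *
p,d=optics.read_camera('side');a=p[200:360,200:330];q,_=optics.read_camera('top');b=q[170:270,290:420]
cv2.imwrite('pics/c3.png',np.hstack([cv2.resize(a,(480,590)),cv2.resize(b,(320,246)) if 0 else cv2.copyMakeBorder(cv2.resize(b,(320,246)),0,344,0,0,0)])[:,:,::-1])
E
```

```text
(no output)
```

View pics/c3.png

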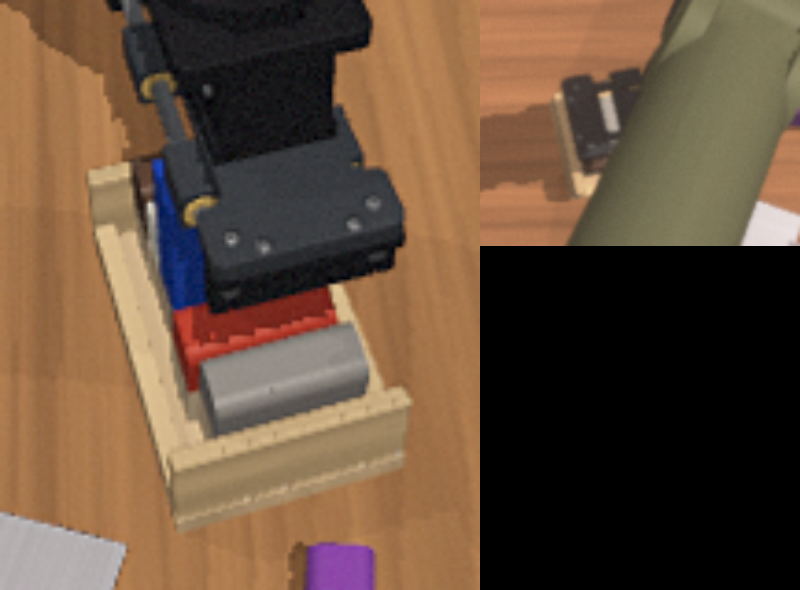

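The crop shows the slab between the blocks. Red (at 260,340) may be leaning outward against grey, which is near the end board. I check tilt by fitting planes to the tops.

```bash
cat > t.py <<'E'
from m import *
from scipy.spatial.transform import Rotation
def tilt(p,d,c='side'):
    X=cloud(c,d);m=masks(p);z=X[...,2];Q=X[...,:2]-c0;s=Q@e*1e3;t=Q@l*1e3
    for k,lo,hi in(('red',5,50),('grey',38,80),('white',-60,-5)):
        w=(d>0)&m[k]&(z>.03)&(z<.1)&(s>lo)&(s<hi)&(abs(t)<30) if k!='red' else (d>0)&(cv2.cvtColor(p,cv2.COLOR_RGB2HSV)[...,1]>150)&((cv2.cvtColor(p,cv2.COLOR_RGB2HSV)[...,0]<6)|(cv2.cvtColor(p,cv2.COLOR_RGB2HSV)[...,0]>174))&(z>.03)&(z<.1)&(s>lo)&(s<hi)&(abs(t)<30)
        print(k,w.sum(),end=': ')
        b=np.arange(lo,hi,4)
        print([(int(a),round(float(np.median(z[w&(s>=a)&(s<a+4)])*1e3),1)) for a in b if (w&(s>=a)&(s<a+4)).sum()>8])
if __name__=='__main__':
    tilt(np.load('side_p.npy'),np.load('side_d.npy'));print('now')
    tilt(*optics.read_camera('side'))
E
python3 t.py
```

```text
red 512: [(13, 81.5), (17, 82.1), (21, 81.9), (25, 82.0), (29, 81.3), (33, 78.4), (37, 78.4)]
grey 803: [(42, 81.4), (46, 82.1), (50, 82.0), (54, 82.1), (58, 81.8), (62, 66.1), (66, 65.4)]
white 760: [(-36, 81.4), (-32, 81.9), (-28, 81.9), (-24, 82.0), (-20, 81.6), (-16, 78.3), (-12, 62.8)]
now
red 405: [(25, 83.6), (29, 83.2), (33, 82.7), (37, 82.0), (41, 80.3), (45, 78.8)]
grey 531: [(50, 83.7), (54, 84.0), (58, 83.5), (62, 82.8), (66, 82.9), (70, 68.4), (74, 74.9)]
white 0: []
```

```bash
python3 -m creep '[{"wx":0,"wy":0,"wz":0,"tx":0,"ty":0,"tz":2,"gripper":-1},{"wx":0,"wy":0,"wz":0,"tx":0,"ty":0,"tz":4,"gripper":-1},{"wx":0,"wy":0,"wz":0,"tx":0,"ty":0,"tz":6,"gripper":-1},{"wx":0,"wy":0,"wz":0,"tx":0,"ty":0,"tz":8,"gripper":-1},{"wx":0,"wy":0,"wz":0,"tx":0,"ty":0,"tz":10,"gripper":-1}]';python3 -m creep '[{"wx":0,"wy":0,"wz":0,"tx":0,"ty":0,"tz":1,"gripper":-1},{"wx":0,"wy":0,"wz":0,"tx":0,"ty":0,"tz":2,"gripper":-1},{"wx":0,"wy":0,"wz":0,"tx":0,"ty":0,"tz":3,"gripper":-1}]'; python3 t.py;python3 g.py .542 -.2047 .0906 191.1
```

```text
time_s: 8.05
tool_pos: [0.542, -0.2047, 0.0954]
tool_rot: [-180.0, 0.0, -169.0]
force: [1.1, -0.0, -4.3]
grip_width: 0.0298
grasp_force: 59.9
time_s: 8.3
tool_pos: [0.5419, -0.2046, 0.0925]
tool_rot: [180.0, -0.0, -169.0]
force: [-0.5, 0.3, -3.1]
grip_width: 0.0297
grasp_force: 59.9
red 512: [(13, 81.5), (17, 82.1), (21, 81.9), (25, 82.0), (29, 81.3), (33, 78.4), (37, 78.4)]
grey 803: [(42, 81.4), (46, 82.1), (50, 82.0), (54, 82.1), (58, 81.8), (62, 66.1), (66, 65.4)]
white 760: [(-36, 81.4), (-32, 81.9), (-28, 81.9), (-24, 82.0), (-20, 81.6), (-16, 78.3), (-12, 62.8)]
now
red 203: [(21, 81.5), (25, 82.2), (33, 81.6), (37, 80.3), (41, 78.3)]
grey 672: [(46, 81.5), (50, 82.2), (54, 82.3), (58, 82.3), (62, 82.2), (66, 75.3), (70, 66.5)]
white 0: []
t [-0.1 -0.1  1.7] w [ 0.   -0.01 -0.09] | time 8.35 pos [ 0.5418 -0.2047  0.0923] rot [ 1.8000e+02 -1.0000e-02 -1.6899e+02] F [ 0.6 -0.4 -5. ] w 0.03 gf 59.9 q [-19.  19.  44. 104. -15.  63. 131.]
```

The blocks have righted themselves. I press the last bit until the floor pushes back.

```bash
python3 -m creep '[{"wx":0,"wy":0,"wz":0,"tx":0,"ty":0,"tz":1,"gripper":-1},{"wx":0,"wy":0,"wz":0,"tx":0,"ty":0,"tz":1.5,"gripper":-1},{"wx":0,"wy":0,"wz":0,"tx":0,"ty":0,"tz":2,"gripper":-1}]';python3 -m creep '[{"wx":0,"wy":0,"wz":0,"tx":0,"ty":0,"tz":0.3,"gripper":-1},{"wx":0,"wy":0,"wz":0,"tx":0,"ty":0,"tz":0.6,"gripper":-1}]'
```

```text
time_s: 8.6
tool_pos: [0.542, -0.2047, 0.0907]
tool_rot: [180.0, 0.0, -169.0]
force: [-1.2, -0.1, 0.8]
grip_width: 0.0295
grasp_force: 59.9
time_s: 8.77
tool_pos: [0.542, -0.2046, 0.0907]
tool_rot: [180.0, 0.0, -169.0]
force: [-2.7, 1.3, 4.3]
grip_width: 0.0295
grasp_force: 59.9
```

```bash
python3 -m creep '[{"wx":0,"wy":0,"wz":0,"tx":0,"ty":0,"tz":0,"gripper":0.4},{"wx":0,"wy":0,"wz":0,"tx":0,"ty":0,"tz":0,"gripper":0.4},{"wx":0,"wy":0,"wz":0,"tx":0,"ty":0,"tz":0,"gripper":0.4},{"wx":0,"wy":0,"wz":0,"tx":0,"ty":0,"tz":0,"gripper":0.4},{"wx":0,"wy":0,"wz":0,"tx":0,"ty":0,"tz":0,"gripper":0.4}]';python3 -m creep '[{"wx":0,"wy":0,"wz":0,"tx":0,"ty":0,"tz":-10,"gripper":0.4},{"wx":0,"wy":0,"wz":0,"tx":0,"ty":0,"tz":-30,"gripper":0.4},{"wx":0,"wy":0,"wz":0,"tx":0,"ty":0,"tz":-60,"gripper":0.4},{"wx":0,"wy":0,"wz":0,"tx":0,"ty":0,"tz":-95,"gripper":0.4},{"wx":0,"wy":0,"wz":0,"tx":0,"ty":0,"tz":-130,"gripper":0.4}]'
```

```text
time_s: 9.18
tool_pos: [0.5421, -0.2047, 0.0901]
tool_rot: [-180.0, 0.0, -169.0]
force: [-0.0, -0.3, 0.4]
grip_width: 0.0552
grasp_force: 0.0
time_s: 9.6
tool_pos: [0.5414, -0.2048, 0.2219]
tool_rot: [180.0, -0.0, -169.0]
force: [0.8, -0.3, -0.4]
grip_width: 0.0611
grasp_force: 0.0
```

```bash
python3 -m creep '[{"wx":0,"wy":0,"wz":0,"tx":20,"ty":35,"tz":-10,"gripper":0.4},{"wx":0,"wy":0,"wz":0,"tx":20,"ty":70,"tz":-10,"gripper":0.4},{"wx":0,"wy":0,"wz":0,"tx":20,"ty":105,"tz":-10,"gripper":0.4},{"wx":0,"wy":0,"wz":0,"tx":20,"ty":140,"tz":-10,"gripper":0.4},{"wx":0,"wy":0,"wz":0,"tx":20,"ty":175,"tz":-10,"gripper":0.4}]'; python3 -m creep '[{"wx":0,"wy":0,"wz":0,"tx":0,"ty":0,"tz":0,"gripper":0.4},{"wx":0,"wy":0,"wz":0,"tx":0,"ty":0,"tz":0,"gripper":0.4},{"wx":0,"wy":0,"wz":0,"tx":0,"ty":0,"tz":0,"gripper":0.4}]'; python3 t.py; python3 m.py;python3 - <<'E'
from h import *
p,d=optics.read_camera('side');a=p[200:360,200:330];q,_=optics.read_camera('top');b=q[170:270,290:420]
cv2.imwrite('pics/c4.png',np.hstack([cv2.resize(a,(480,590)),cv2.copyMakeBorder(cv2.resize(b,(320,246)),0,344,0,0,0)])[:,:,::-1])
E
```

```text
time_s: 10.02
tool_pos: [0.4885, -0.0355, 0.2312]
tool_rot: [180.0, 0.1, -169.0]
force: [1.3, 0.2, 0.5]
grip_width: 0.0608
grasp_force: 0.0
time_s: 10.27
tool_pos: [0.4891, -0.0376, 0.2307]
tool_rot: [-180.0, 0.1, -169.0]
force: [1.3, -0.7, -0.2]
grip_width: 0.0611
grasp_force: 0.0
red 512: [(13, 81.5), (17, 82.1), (21, 81.9), (25, 82.0), (29, 81.3), (33, 78.4), (37, 78.4)]
grey 803: [(42, 81.4), (46, 82.1), (50, 82.0), (54, 82.1), (58, 81.8), (62, 66.1), (66, 65.4)]
white 760: [(-36, 81.4), (-32, 81.9), (-28, 81.9), (-24, 82.0), (-20, 81.6), (-16, 78.3), (-12, 62.8)]
now
red 501: [(17, 81.3), (21, 81.9), (25, 82.2), (29, 82.1), (33, 82.0), (37, 80.5), (41, 77.6)]
grey 730: [(46, 81.6), (50, 82.2), (54, 82.4), (58, 82.2), (62, 82.1), (66, 77.3), (70, 66.1)]
white 0: []
side
white 7 row [-38.4 -34.6 -29.1] lat [-32.6 -32.1 -30.8] z [80. 84.]
red 283 row [20.6 29.  37.4] lat [-35.9  -1.5  31.3] z [80. 84.]
grey 454 row [47.6 57.3 69. ] lat [-30.4   3.   36.6] z [80. 84.]
blue 1272 row [-14.2  12.7  15.8] lat [-34.   -0.8  34. ] z [ 92. 302.]
held 1151 row [-13.7  10.4  15.8] lat [-34.   -0.7  34.4] z [102. 134.]
tcp row,lat -173.3 -19.9 0.2304095897226351
```

View pics/c4.png

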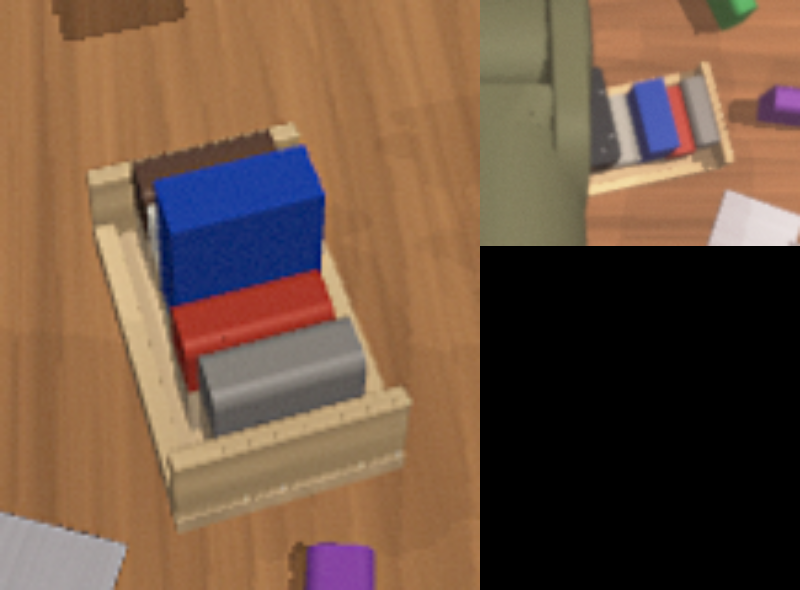

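The slab stands square between white and red, its top at (240,170). Red and grey are upright. White shows in the top inset at (625,130), and I check its tilt from the top camera.

```bash
python3 - <<'E'
from t import *
p,d=optics.read_camera('top');X=cloud('top',d);Q=X[...,:2]-c0;s=Q@e*1e3;t=Q@l*1e3;z=X[...,2]*1e3
for a in range(-48,40,4):
    w=(d>0)&(s>=a)&(s<a+4)&(abs(t)<28)&(z<140)&(z>40)
    if w.sum()>5: print(a,w.sum(),np.percentile(z[w],[10,50,90]).round(1),p[w].mean(0).round(0))
E
```

```text
-36 15 [80.6 82.1 83.4] [160. 149. 139.]
-32 37 [79.5 81.1 82.8] [195. 182. 168.]
-28 31 [79.3 81.6 83.7] [204. 190. 175.]
-24 36 [79.2 80.9 82.2] [199. 186. 171.]
-20 28 [77.7 79.2 81.5] [176. 164. 151.]
-16 132 [ 78.8 109.1 130.9] [ 71.  70. 104.]
-12 37 [129.1 130.9 133.3] [ 74.  92. 177.]
-8 35 [129.4 131.9 133.5] [ 76.  94. 180.]
-4 40 [129.1 131.2 133. ] [ 76.  94. 180.]
0 36 [128.7 130.3 132.2] [ 76.  94. 181.]
4 39 [128.1 130.9 132.5] [ 76.  94. 181.]
8 38 [128.9 131.5 133.1] [ 77.  94. 181.]
12 37 [129.7 130.9 133.2] [ 97.  94. 171.]
28 37 [79.4 81.8 83.7] [196.  92.  93.]
32 31 [78.6 80.7 82.8] [209.  93.  79.]
36 32 [79.  80.6 83.2] [201.  86.  72.]
```

White is level at 81–82 mm, upright like red, and the slab top is flat at 131 mm, so it stands on the floor.

```bash
python3 -c "
from cell import env
print(env.sign_off())"
```

```text
the job is handed in; nothing more can be done
None
```

The blue slab stands upright on the rack floor, square between the upright white and red blocks; it is released and the job was handed in at about 11 s, though no verdict came back.

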